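Find the balance points of mobile bars and stand their finials

ROBOT

A 6-joint arm with a two-finger parallel gripper is mounted at the origin on the work surface. World frame = base frame: x ahead of the robot, y to its left, z up, the work surface at z = 0. Lengths are in m, angles in rad, forces in N, time in s.
With the tool pointing down it reaches from about 0.35 to 0.975 m from the base axis. Payload 4.9 kg.
Tool frame: the origin (TCP) lies between the finger pads; the fingertips stand 17 mm ahead of it and the grasp point (between the pads) lies 2 mm behind it (manip.nose_length is the distance from the TCP to the fingertips, in m); z points along the fingers, y is the line along which they close (so a half turn about z gives the same grasp; the last joint's range is limited). The gripper opens to 85 mm and grips with 20 to 120 N. Pads are 22 mm wide; open, the fingers measure 114 mm over their backs; the gripper's body (76 mm by 85 mm) begins 54 mm behind the grasp point. The pads swing forward as they close: fully open they stand 13 mm farther back than shut.
Start: joints at [-0.119, 0.053, 1.613, -0, 1.476, -0.119], TCP at [0.625, 0, 0.248] pointing down, gripper open.
Joint ranges: [-3.01, 3.01], [-1.01, 2.22], [0.06, 2.58], [-1.02, 4.17], [0.09, 2.62], [-3.14, 3.14]. Speed limits (rad/s): [2.57, 2.57, 3.14, 3.14, 3.14, 3.14].

INTERFACE

Orientations are given as a unit quaternion [w, x, y, z].
In Python, from plant import manip gives the robot as it stands. The module is installed in compiled form; this text tells all that it offers.
- The arm moves only by the tool apply_moves, never from a script. Its argument "moves" is a list of rows, each a list of 3 entries, a list of its own where there are three numbers: the turn, a rotation vector about the tool's x, y, z in rad, then the shift along the tool's x, y, z in cm, then the closure, from -1 (fully open) to 1 (shut), so that 0 is half open. A call has 1 to 20 rows; each row is the pose to reach, as a shift and turn from the pose commanded when the call began, along the tool's axes at that moment; what a row does not reach only later rows make up. A row lasts 1/10 s, in which the tool goes at most 50 mm and 8.59 degrees, less where a joint would pass 70% of its speed; a pose out of reach is approached as far as the arm can. A call with a gripper value outside its range is refused whole. The fingers move at their own pace and stop on an object; the grip force is fixed at half the most. Time passes only in rows, so rows that repeat a pose let the fingers close. It gives the time, the measured TCP pose, the force, the opening and the grip force at its end, in the units of the state.
- manip.state(): the state, without advancing time (a new reading comes with each control period).
- manip.grab_frame(name): name is "scene" or "side" or "wrist"; returns a dict with "image" (384x512x3 uint8, red, green, blue), "K" (3x3 intrinsics, pixels), "rvec" (rotation vector, rad) and "tvec" (3), from world to camera coordinates, as OpenCV has them. Camera axes: x right, y down, z forward; pixel columns grow to the right and rows downward; lengths in m; the calibration is good to about 2 mm. A picture is of the moment at which its call begins. There is no depth.
- manip.job_done(): hands the job in; it is judged then, once.
Trained networks look in a picture, given as the dict that the camera call returned (one of the last four; its "shot" number tells which), for a name from the list of things; names that differ only in an ending like _2 or _b are one class to them, and where a whole thing is asked for, a point or a joint stands for the part that bears it (a point fixed in the world has none). Each returns a list of dicts, best first, with "score" (0 to 1); they miss things now and then, are a little off and sometimes report something else, mostly with a low value. They report only what shows in the picture. A call takes as long as a camera call.
- manip.look_for(picture, label): "location" ([x, y, z] in m, in the coordinates of the camera as it stood for that picture, good to about 4 mm: the middle of the surface that is visible of it).
- manip.silhouettes(picture, label): "pixels" (384x512 bool, what is visible of it).
- manip.spot_point(picture, label): "location" ([x, y, z] in m, in the coordinates of the camera as it stood for that picture, good to about 4 mm: a listed point, or the origin of a listed thing).
The state is a dict: "time": time; "joint_pos": joint angles; "joint_vel": joint speeds; "joint_efforts": joint torques, N m; "tool_pos": TCP position; "tool_rot": TCP orientation; "contact_force": force on the tool from outside, world axes, zero at the start; "ft_torque": the same for the moment, N m; "gripper_width": opening from 0.0 (shut) to 1.0 (fully open); "grasp_force": force on a finger pad.
Only numpy, scipy, OpenCV 4.12 (cv2) and the standard library are available. Lean on these libraries where they do the work, as an engineer would, in place of code of your own. Each camera call takes 0.05 s, during which the arm holds its last target. There are 200 camera calls.

TASK

Find where each bar of the tile mobile balances so that its hanging finial can be glued there: slide every bar that lies on the jig along its lane until it just tips over the brass edge onto the ledge, and leave each one tipped until all are. Then push them back until they lie flat on the jig again and stand the finial of the same colour upright on each bar, right over its balance point (within about a centimetre), letting go gently so that it stays standing still; do not disturb the other things on the table.

Things in the scene. Friction and masses are not known exactly. Their poses are not given: they have to be found in the camera images.
- edge (a point): Mid-point of the fulcrum edge (top corner line, brass strip) of the fixed white jig slab. The flat top is 40 mm above the table, 270 mm wide along this frame's x (the edge line) and runs 250 mm from the edge towards this frame's -y. z is up. The jig may be turned a few degrees on the table.
- ledge (a point): Centre of the top of the jig's plywood catch ledge, which runs 200 mm from the edge towards +y, 270 mm wide, 24 mm above the table, 16 mm below the jig's flat top. A finger still pressing on a bar's end can hold it from tipping by friction, so it must be let go to see whether it tips. Axes as edge.
- lanes (a point): Centre of the jig's flat top (125 mm behind the edge). Three straight lanes run along y, centred at x = -75, 0 and +75 mm from here, each between two aluminium rails 6 mm wide and 6 mm high, 30 mm apart inside, which end 20 mm short of the edge. Axes as edge.
- bar_blue_mid (a point): Centre of the dark grey bar with blue end bands, 26 mm wide (x), 260 mm long (y, along the jig's y), 18 mm high (z up), 280 g. A sealed slug makes it balance up to 55 mm either side of its middle. Lies in a lane, +y end over the ledge; slid on to +y it tips, that end dropping on the ledge (tilt 0.08 to 0.22 rad). May be absent.
- bar_green_mid (a point): Centre of the dark grey bar with green end bands, 26 mm wide (x), 260 mm long (y, along the jig's y), 18 mm high (z up), 280 g. A sealed slug makes it balance up to 55 mm either side of its middle. Lies in a lane, +y end over the ledge; slid on to +y it tips, that end dropping on the ledge (tilt 0.08 to 0.22 rad). May be absent.
- bar_orange_mid (a point): Centre of the dark grey bar with orange end bands, 26 mm wide (x), 260 mm long (y, along the jig's y), 18 mm high (z up), 280 g. A sealed slug makes it balance up to 55 mm either side of its middle. Lies in a lane, +y end over the ledge; slid on to +y it tips, that end dropping on the ledge (tilt 0.08 to 0.22 rad). May be absent.
- finial_blue_mid (a point): Point half-way up (32 mm above the underside of) the blue finial, axis z up: a brass foot cylinder 16 mm in diameter and 20 mm high, a 9 mm stem, and at the top a heavy blue drum head 28 mm in diameter and 24 mm high (40 to 64 mm above the underside). 64 mm tall, about 60 g, top-heavy: it topples when leaned about 10 degrees. Starts upright in a well of the stand.
- finial_green_mid (a point): Point half-way up (32 mm above the underside of) the green finial, axis z up: a brass foot cylinder 16 mm in diameter and 20 mm high, a 9 mm stem, and at the top a heavy green drum head 28 mm in diameter and 24 mm high (40 to 64 mm above the underside). 64 mm tall, about 60 g, top-heavy: it topples when leaned about 10 degrees. Starts upright in a well of the stand.
- finial_orange_mid (a point): Point half-way up (32 mm above the underside of) the orange finial, axis z up: a brass foot cylinder 16 mm in diameter and 20 mm high, a 9 mm stem, and at the top a heavy orange drum head 28 mm in diameter and 24 mm high (40 to 64 mm above the underside). 64 mm tall, about 60 g, top-heavy: it topples when leaned about 10 degrees. Starts upright in a well of the stand.
- stand: Loose wooden stand block for the finials, 200 x 60 x 24 mm, about 600 g, lying on the table. Three square wells 19 mm wide and 18 mm deep at x = -70, 0 and +70 mm; the finials' feet stand loosely in them, so lift a finial straight up at least 20 mm. Origin at the middle of its underside.
- painted_tile: white painted tile 150 x 150 x 12 mm, lying on the table; a bystander, not part of the job. Origin at the middle of its underside.
- glaze_jar: amber jar with white lid, 54 mm across, 65 mm high; a bystander, not part of the job. Origin at the middle of its underside.
- slip_jar: green jar with black lid, 50 mm across, 70 mm high; a bystander, not part of the job. Origin at the middle of its underside.
- paintbrush: paintbrush 190 mm long, lying on the table; a bystander, not part of the job. Origin at the middle of its underside.
- brush_pot: blue pot with brushes in it, 68 mm across, 90 mm high, brushes to 170 mm; a bystander, not part of the job. Origin at the middle of its underside.
- kiln_post: off-white cylinder 36 mm across, 60 mm high; a bystander, not part of the job. Origin at the middle of its underside.

How it is judged:
By the outcome, as a careful person would: the job done as asked, in the order asked, and still so for the second after the job is handed in, with the robot touching nothing.
Of bar_blue, bar_green, bar_orange only 2 to 3 are there at a start; the rules pass over those that are not, and their reading is None.
At some moment in a run one of stand may be knocked a few centimetres aside while the robot is not near it.
It also fails if it takes over 210 s, if anything falls off the work surface, if the arm or the gripper's body presses on something with over 40 N, if the wrist force passes 120 N, or if a joint passes its speed limit or range.

## Working session

There is one attempt and no reset: what is moved stays moved. The work goes in short steps, Python scripts to look and compute and a tool call to move; the robot and the scene stay as the last step left them, time stands still between calls to the robot, and variables do not carry over. Pictures are saved under pics/ and viewed, at most 14 in all, crops included, and the job is handed in when it is done.

Besides the shell and the picture viewer there is one more tool, called after "Emit:" as name(argument=value, ...) on one line, values as JSON. apply_moves: Moves the arm, as the interface text tells. Its arguments: {"type":"object","properties":{"moves":{"type":"array"}},"required":["moves"]}

```bash
mkdir -p pics; cat > h.py <<'E'
import numpy as np, cv2
from plant import manip
from scipy.spatial.transform import Rotation as R
def w(p,loc):
    Rm=cv2.Rodrigues(np.array(p["rvec"],float))[0]
    return Rm.T@(np.array(loc)-np.array(p["tvec"]).ravel())
def ray(p,u,v,z):
    Rm=cv2.Rodrigues(np.array(p["rvec"],float))[0]; t=np.array(p["tvec"]).ravel()
    c=-Rm.T@t; d=Rm.T@np.linalg.solve(np.array(p["K"]),[u,v,1.]); return c+d*(z-c[2])/d[2]
def proj(p,X):
    return cv2.projectPoints(np.array(X,float).reshape(-1,1,3),np.array(p["rvec"],float),np.array(p["tvec"],float),np.array(p["K"]),None)[0].reshape(-1,2)
def save(p,n): cv2.imwrite(f"pics/{n}.png",p["image"][:,:,::-1])
def pts(p,names):
    for n in names:
        for r in manip.spot_point(p,n)[:2]:
            print(n,round(r["score"],2),w(p,r["location"]).round(4))
E
python3 - <<'E'
from h import *
s=manip.state();print({k:np.round(v,3) for k,v in s.items()})
N=["edge","ledge","lanes","bar_blue_mid","bar_green_mid","bar_orange_mid","finial_blue_mid","finial_green_mid","finial_orange_mid","stand"]
for c in ["scene","side"]:
    p=manip.grab_frame(c); save(p,c+"0"); print(c, w(p,[0,0,0]).round(3)); pts(p,N)
    if c=="scene": pts(p,["painted_tile","glaze_jar","slip_jar","paintbrush","brush_pot","kiln_post"])
E
```

```text
{'time': np.float64(0.0), 'joint_pos': array([-0.119,  0.053,  1.614, -0.   ,  1.476, -0.119]), 'joint_vel': array([ 0.   , -0.   ,  0.   , -0.002,  0.   , -0.001]), 'joint_efforts': array([ 0.0000e+00, -3.9367e+01, -3.7018e+01, -0.0000e+00,  7.0000e-03,
       -0.0000e+00]), 'tool_pos': array([0.624, 0.   , 0.247]), 'tool_rot': array([-0.001,  0.707,  0.707, -0.001]), 'contact_force': array([ 0.403,  0.434, -0.279]), 'ft_torque': array([ 0.042, -0.039, -0.004]), 'grasp_force': np.float64(0.0), 'gripper_width': np.float64(0.996)}
scene [1.295 0.631 0.627]
edge 0.96 [ 0.5469 -0.0608  0.0425]
ledge 0.9 [0.553  0.0397 0.0278]
lanes 0.81 [ 0.5472 -0.1828  0.0385]
lanes 0.67 [0.3372 0.4597 0.0017]
bar_blue_mid 0.64 [ 0.5498 -0.1598  0.0536]
bar_orange_mid 0.61 [ 0.6243 -0.1696  0.0483]
finial_blue_mid 0.49 [0.4189 0.3307 0.0422]
finial_green_mid 0.7 [0.4846 0.3342 0.0366]
finial_orange_mid 0.72 [0.5562 0.3421 0.0409]
finial_orange_mid 0.58 [0.4463 0.4748 0.0007]
stand 0.78 [ 0.4903  0.3293 -0.0048]
painted_tile 0.78 [0.7842 0.1228 0.0017]
glaze_jar 0.81 [4.436e-01 4.734e-01 3.000e-04]
slip_jar 0.93 [0.3366 0.4587 0.0008]
paintbrush 0.84 [ 0.7914 -0.0856  0.0022]
brush_pot 0.96 [ 0.7511 -0.2906  0.0013]
brush_pot 0.31 [ 0.5517 -0.0616  0.0402]
kiln_post 0.6 [ 0.3599 -0.3528  0.0034]
side [ 0.048 -0.625  1.029]
edge 0.63 [ 0.5562 -0.0535  0.0438]
edge 0.37 [0.4238 0.326  0.0419]
ledge 0.56 [0.5555 0.0442 0.0207]
lanes 0.89 [ 0.5517 -0.1852  0.0362]
bar_blue_mid 0.74 [ 0.5523 -0.162   0.0461]
bar_green_mid 0.32 [ 0.6247 -0.1643  0.0506]
bar_orange_mid 0.86 [ 0.6249 -0.1672  0.0512]
finial_blue_mid 0.63 [0.4245 0.3277 0.0414]
finial_green_mid 0.68 [ 0.5504 -0.1851  0.0373]
finial_green_mid 0.45 [0.4881 0.3338 0.0353]
finial_orange_mid 0.49 [0.5593 0.3376 0.0311]
finial_orange_mid 0.47 [0.5556 0.0433 0.0204]
stand 0.71 [ 0.4906  0.3355 -0.0031]
```

View pics/scene0.png

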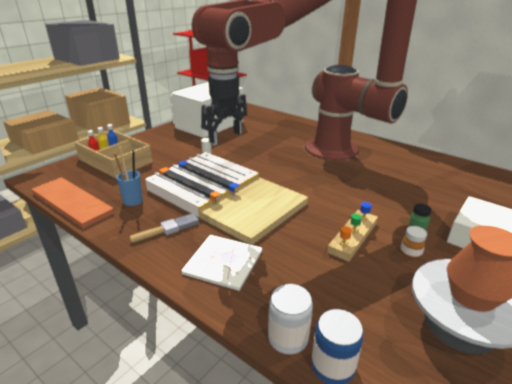

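View pics/side0.png

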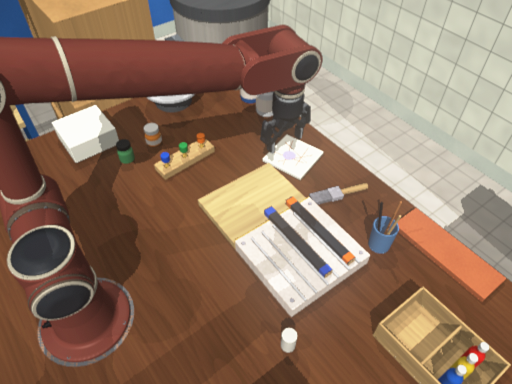

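The scene picture shows the jig with two bars: blue in the middle lane (front band near 233,187) and orange in the +x lane (near 210,203). Green is absent. The stand is near (353,235), with the finials in the order orange, green, blue. The side view agrees, with the empty lane at about (275,265). Next I'll refine the jig and bar geometry with an overlay.

```bash
cat >> h.py <<'E'
HUE={"blue":(108,130,110,60),"orange":(4,16,150,90),"green":(50,80,100,50)}
def blobs(p,c,box=None,amin=12):
    h=cv2.cvtColor(p["image"],cv2.COLOR_RGB2HSV); a,b,s,v=HUE[c]
    m=cv2.inRange(h,(a,s,v),(b,255,255))
    if box is not None:
        k=np.zeros_like(m); x0,y0,x1,y1=box; k[y0:y1,x0:x1]=255; m&=k
    n,l,st,ce=cv2.connectedComponentsWithStats(m)
    return [(ce[i].round(1),st[i][4]) for i in range(1,n) if st[i][4]>=amin]
def tri(p,q,a,b):
    P=[np.array(x["K"])@np.c_[cv2.Rodrigues(np.array(x["rvec"],float))[0],np.array(x["tvec"]).ravel()] for x in (p,q)]
    X=cv2.triangulatePoints(P[0],P[1],np.array(a,float).reshape(2,1),np.array(b,float).reshape(2,1)); return (X[:3]/X[3]).ravel()
E
python3 - <<'E'
from h import *
print(manip.nose_length)
p=manip.grab_frame("scene");q=manip.grab_frame("side")
for c in ["blue","orange"]:
    print(c,blobs(p,c,(130,140,320,260)),blobs(q,c,(190,160,380,320)))
yaw=-0.02;E0=np.array([.5512,-.0575,0]);c,s=np.cos(yaw),np.sin(yaw)
J=lambda x,y,z:E0+np.array([c*x-s*y,s*x+c*y,z])
out=[]
for f,(x0,y0,x1,y1) in ((p,(135,140,315,240)),(q,(190,155,380,315))):
    k=4; im=cv2.resize(f["image"][y0:y1,x0:x1,::-1],None,fx=k,fy=k,interpolation=cv2.INTER_CUBIC)
    def ln(A,B,col):
        a=proj(f,[A,B]); a=((a-[x0,y0]+.5)*k).astype(int); cv2.line(im,tuple(map(int,a[0])),tuple(map(int,a[1])),col,1)
    P=[J(-.135,0,.04),J(.135,0,.04),J(.135,-.25,.04),J(-.135,-.25,.04)]
    for i in range(4): ln(P[i],P[(i+1)%4],(0,0,255))
    P=[J(-.135,0,.024),J(.135,0,.024),J(.135,.2,.024),J(-.135,.2,.024)]
    for i in range(4): ln(P[i],P[(i+1)%4],(255,0,255))
    out.append(im)
cv2.imwrite("pics/ov1.png",out[0]);cv2.imwrite("pics/ov2.png",cv2.resize(out[1],None,fx=.9,fy=.9)) 
E
```

```text
0.017
blue [(array([182.3, 163.2]), np.int32(31)), (array([232.1, 186. ]), np.int32(52))] [(array([269.1, 211. ]), np.int32(53)), (array([324.5, 269.4]), np.int32(79))]
orange [(array([163. , 169.2]), np.int32(49)), (array([213. , 196.2]), np.int32(43))] [(array([290.5, 201.4]), np.int32(65)), (array([347.5, 257. ]), np.int32(77)), (array([192.7, 287.4]), np.int32(12)), (array([195., 306.]), np.int32(46)), (array([196.5, 315. ]), np.int32(70))]
```

View pics/ov1.png

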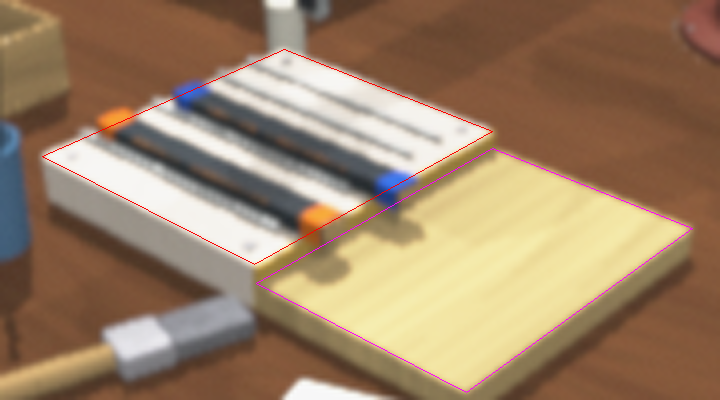

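View pics/ov2.png

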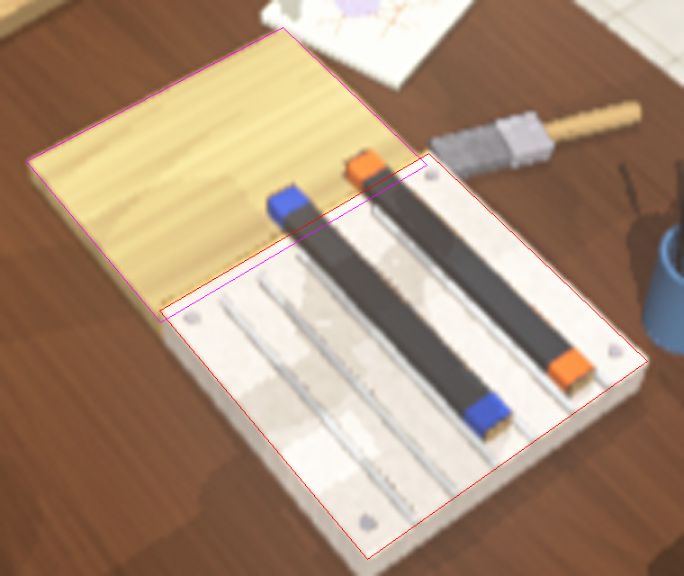

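The overlay fits the jig outline within about 2 px in both views: edge at (0.551, -0.0575) with yaw -0.02. I'll move behind the blue bar.

Emit:
apply_moves(moves=[[[0, 0, 0.02], [-5, -1.2, 0], 1], [[0, 0, 0.02], [-10, -2.4, 2], 1], [[0, 0, 0.02], [-15, -3.6, 4], 1], [[0, 0, 0.02], [-20, -4.8, 6], 1], [[0, 0, 0.02], [-25, -6.1, 8], 1], [[0, 0, 0.02], [-30, -7.3, 9.8], 1], [[0, 0, 0.02], [-32, -7.9, 9.8], 1], [[0, 0, 0.02], [-32, -7.9, 9.8], 1], [[0, 0, 0.02], [-32, -7.9, 9.8], 1]])

```text
time: 2.4
tool_pos: [0.5455, -0.3208, 0.1499]
tool_rot: [-0.0, 0.715, 0.699, 0.0]
contact_force: [0.7, 0.1, 0.0]
gripper_width: -0.001
grasp_force: 0.0
```

```bash
cat >> h.py <<'E'
yaw=-0.02;E0=np.array([.5512,-.0575,0]);_c,_s=np.cos(yaw),np.sin(yaw)
def toJ(X): d=np.array(X)-E0; return np.array([_c*d[0]+_s*d[1],-_s*d[0]+_c*d[1],d[2]])
def J(x,y,z): return E0+np.array([_c*x-_s*y,_s*x+_c*y,z])
def st():
    s=manip.state(); print("t",round(float(s["time"]),2),"tool",np.round(s["tool_pos"],4),"J",toJ(s["tool_pos"]).round(4),"rot",np.round(s["tool_rot"],3),"F",np.round(s["contact_force"],2),"w",round(float(s["gripper_width"]),3),"g",np.round(s["grasp_force"],1)); return s
def bands(cols=("blue","orange"),p=None,q=None):
    p=p or manip.grab_frame("scene");q=q or manip.grab_frame("side")
    for c in cols:
        lx={"blue":0,"orange":.075}[c]
        def lane(f,B):
            o=[]
            for ce,a in B:
                j=toJ(ray(f,ce[0],ce[1],.05))
                if abs(j[0]-lx)<.03 and -.32<j[1]<.25: o.append((j[1],ce,a))
            return sorted(o,key=lambda t:t[0])
        A=lane(p,blobs(p,c)); B=lane(q,blobs(q,c))
        print(c,"scene",[(round(t[0],3),t[2]) for t in A],"side",[(round(t[0],3),t[2]) for t in B])
        for k,n in ((0,"rear"),(-1,"front")):
            if A and B and abs(A[k][0]-B[k][0])<.06: print("  ",n,toJ(tri(p,q,A[k][1],B[k][1])).round(4))
    return p,q
E
python3 - <<'E'
from h import *
st(); bands()
E
```

```text
t 2.4 tool [ 0.5455 -0.3208  0.1499] J [-0.0005 -0.2633  0.1499] rot [-0.     0.715  0.699  0.   ] F [0.67 0.08 0.01] w -0.001 g 0.0
blue scene [(np.float64(-0.228), np.int32(31)), (np.float64(0.01), np.int32(52))] side [(np.float64(-0.216), np.int32(81)), (np.float64(0.021), np.int32(53))]
   rear [ 0.0005 -0.2189  0.0544]
   front [0.0023 0.0164 0.0534]
orange scene [(np.float64(-0.243), np.int32(48)), (np.float64(0.006), np.int32(53))] side [(np.float64(0.011), np.int32(20))]
   front [0.0693 0.0081 0.0471]
```

Emit:
apply_moves(moves=[[[0, 0, 0], [0, 0, 4], 1], [[0, 0, 0], [0, 0, 7.5], 1], [[0, 0, 0], [0, 0, 8.4], 1], [[0, 0, 0], [0, 0, 8.4], 1], [[0, 0, 0], [1, 0, 8.4], 1], [[0, 0, 0], [2, 0, 8.4], 1], [[0, 0, 0], [2.8, 0, 8.4], 1], [[0, 0, 0], [3.4, 0, 8.4], 1], [[0, 0, 0], [4, 0, 8.4], 1], [[0, 0, 0], [4.6, 0, 8.4], 1], [[0, 0, 0], [5.1, 0, 8.4], 1], [[0, 0, 0], [5.5, 0, 8.4], 1], [[0, 0, 0], [5.8, 0, 8.4], 1], [[0, 0, 0], [6, 0, 8.4], 1], [[0, 0, 0], [6, 0, 8.4], 1], [[0, 0, 0], [5, 0, 8.4], 1], [[0, 0, 0], [5, 0, 8.4], 1]])

```text
time: 4.2
tool_pos: [0.5465, -0.2706, 0.0657]
tool_rot: [-0.001, 0.714, 0.7, -0.0]
contact_force: [-0.2, -0.5, 1.7]
gripper_width: -0.001
grasp_force: 0.0
```

```bash
python3 - <<'E'
from h import *
st(); bands()
E
```

```text
t 4.2 tool [ 0.5465 -0.2706  0.0657] J [-0.0004 -0.2131  0.0657] rot [-0.001  0.714  0.7   -0.   ] F [-0.19 -0.54  1.67] w -0.001 g 0.0
blue scene [(np.float64(-0.185), np.int32(25)), (np.float64(0.049), np.int32(52))] side [(np.float64(0.058), np.int32(27))]
   front [-0.0045  0.0537  0.051 ]
orange scene [(np.float64(-0.243), np.int32(46)), (np.float64(0.005), np.int32(52))] side [(np.float64(-0.224), np.int32(78))]
   rear [ 0.0742 -0.2281  0.057 ]
```

Emit:
apply_moves(moves=[[[0, 0, 0], [1.1, 0, 0], 1], [[0, 0, 0], [1.4, 0, 0], 1], [[0, 0, 0], [1.4, 0, 0], 1], [[0, 0, 0], [0.9, 0, 0], 1], [[0, 0, 0], [0.9, 0, 0], 1], [[0, 0, 0], [0.9, 0, 0], 1], [[0, 0, 0], [1.6, 0, 0], 1], [[0, 0, 0], [1.8, 0, 0], 1], [[0, 0, 0], [1.8, 0, 0], 1], [[0, 0, 0], [1.3, 0, 0], 1], [[0, 0, 0], [1.3, 0, 0], 1], [[0, 0, 0], [1.3, 0, 0], 1], [[0, 0, 0], [2.0, 0, 0], 1], [[0, 0, 0], [2.2, 0, 0], 1], [[0, 0, 0], [2.2, 0, 0], 1], [[0, 0, 0], [1.2, 0, 0], 1], [[0, 0, 0], [1.2, 0, 0], 1], [[0, 0, 0], [1.2, 0, 0], 1]])

```text
time: 6.1
tool_pos: [0.5472, -0.2584, 0.0663]
tool_rot: [-0.0, 0.714, 0.7, 0.0]
contact_force: [-0.3, 0.5, 0.1]
gripper_width: 0.004
grasp_force: 0.0
```

```bash
cat >> h.py <<'E'
def front(c,f=None):
    p=f or manip.grab_frame("scene"); lx={"blue":0,"orange":.075}[c]
    for ce,a in blobs(p,c):
        j=toJ(ray(p,ce[0],ce[1],.05))
        if abs(j[0]-lx)<.05 and -.32<j[1]<.25: print(c,"px",ce,a,"J@.05",j[:2].round(4))
    return p
E
python3 - <<'E'
from h import *
st(); front("blue"); front("orange")
E
```

```text
t 6.1 tool [ 0.5472 -0.2584  0.0663] J [ 0.     -0.201   0.0663] rot [-0.     0.714  0.7    0.   ] F [-0.29  0.48  0.15] w 0.004 g 0.0
blue px [192.5 168.5] 26 J@.05 [ 0.0003 -0.1715]
blue px [245.2 191.4] 56 J@.05 [-0.0006  0.0615]
orange px [163.  169.1] 48 J@.05 [ 0.067  -0.2429]
orange px [213.1 195.5] 52 J@.05 [0.0788 0.0049]
```

Emit:
apply_moves(moves=[[[0, 0, 0], [1.1, 0, 0], 1], [[0, 0, 0], [1.4, 0, 0], 1], [[0, 0, 0], [1.4, 0, 0], 1], [[0, 0, 0], [0.9, 0, 0], 1], [[0, 0, 0], [0.9, 0, 0], 1], [[0, 0, 0], [0.9, 0, 0], 1], [[0, 0, 0], [1.6, 0, 0], 1], [[0, 0, 0], [1.8, 0, 0], 1], [[0, 0, 0], [1.8, 0, 0], 1], [[0, 0, 0], [1.3, 0, 0], 1], [[0, 0, 0], [1.3, 0, 0], 1], [[0, 0, 0], [1.3, 0, 0], 1], [[0, 0, 0], [2.0, 0, 0], 1], [[0, 0, 0], [2.2, 0, 0], 1], [[0, 0, 0], [2.2, 0, 0], 1], [[0, 0, 0], [1.2, 0, 0], 1], [[0, 0, 0], [1.2, 0, 0], 1], [[0, 0, 0], [1.2, 0, 0], 1]])

```text
time: 8.0
tool_pos: [0.5474, -0.2464, 0.0663]
tool_rot: [-0.0, 0.714, 0.7, 0.0]
contact_force: [0.9, 0.2, 0.2]
gripper_width: 0.001
grasp_force: 0.0
```

```bash
python3 - <<'E'
from h import *
st(); front("blue")
E
```

```text
t 8.0 tool [ 0.5474 -0.2464  0.0663] J [ 0.     -0.189   0.0663] rot [-0.     0.714  0.7    0.   ] F [0.93 0.19 0.18] w 0.001 g 0.0
blue px [195.  169.5] 30 J@.05 [-1.000e-04 -1.598e-01]
blue px [248.1 192.7] 56 J@.05 [-0.0004  0.0732]
```

Emit:
apply_moves(moves=[[[0, 0, 0], [1.1, 0, 0], 1], [[0, 0, 0], [1.4, 0, 0], 1], [[0, 0, 0], [1.4, 0, 0], 1], [[0, 0, 0], [0.9, 0, 0], 1], [[0, 0, 0], [0.9, 0, 0], 1], [[0, 0, 0], [0.9, 0, 0], 1], [[0, 0, 0], [1.6, 0, 0], 1], [[0, 0, 0], [1.8, 0, 0], 1], [[0, 0, 0], [1.8, 0, 0], 1], [[0, 0, 0], [1.3, 0, 0], 1], [[0, 0, 0], [1.3, 0, 0], 1], [[0, 0, 0], [1.3, 0, 0], 1], [[0, 0, 0], [2.0, 0, 0], 1], [[0, 0, 0], [2.2, 0, 0], 1], [[0, 0, 0], [2.2, 0, 0], 1], [[0, 0, 0], [1.2, 0, 0], 1], [[0, 0, 0], [1.2, 0, 0], 1], [[0, 0, 0], [1.2, 0, 0], 1]])

```text
time: 9.85
tool_pos: [0.5477, -0.2344, 0.0663]
tool_rot: [-0.0, 0.714, 0.7, 0.0]
contact_force: [0.1, -0.3, 0.1]
gripper_width: 0.004
grasp_force: 0.0
```

```bash
python3 - <<'E'
from h import *
st(); front("blue")
E
```

```text
t 9.85 tool [ 0.5477 -0.2344  0.0663] J [ 0.     -0.1769  0.0663] rot [-0.     0.714  0.7    0.   ] F [ 0.1  -0.28  0.09] w 0.004 g 0.0
blue px [197.6 170.5] 25 J@.05 [-0.0008 -0.1479]
blue px [251.2 193.9] 53 J@.05 [-0.0011  0.0848]
```

Emit:
apply_moves(moves=[[[0, 0, 0], [1.1, 0, 0], 1], [[0, 0, 0], [1.4, 0, 0], 1], [[0, 0, 0], [1.4, 0, 0], 1], [[0, 0, 0], [0.9, 0, 0], 1], [[0, 0, 0], [0.9, 0, 0], 1], [[0, 0, 0], [0.9, 0, 0], 1], [[0, 0, 0], [1.6, 0, 0], 1], [[0, 0, 0], [1.8, 0, 0], 1], [[0, 0, 0], [1.8, 0, 0], 1], [[0, 0, 0], [1.3, 0, 0], 1], [[0, 0, 0], [1.3, 0, 0], 1], [[0, 0, 0], [1.3, 0, 0], 1], [[0, 0, 0], [2.0, 0, 0], 1], [[0, 0, 0], [2.2, 0, 0], 1], [[0, 0, 0], [2.2, 0, 0], 1], [[0, 0, 0], [1.2, 0, 0], 1], [[0, 0, 0], [1.2, 0, 0], 1], [[0, 0, 0], [1.2, 0, 0], 1]])

```text
time: 11.7
tool_pos: [0.5479, -0.2224, 0.0663]
tool_rot: [-0.0, 0.714, 0.7, 0.0]
contact_force: [-0.3, -0.3, 0.0]
gripper_width: 0.003
grasp_force: 0.0
```

```bash
python3 - <<'E'
from h import *
st(); front("blue")
E
```

```text
t 11.7 tool [ 0.5479 -0.2224  0.0663] J [ 0.     -0.1649  0.0663] rot [-0.     0.714  0.7    0.   ] F [-0.31 -0.34  0.02] w 0.003 g 0.0
blue px [200.1 171.5] 31 J@.05 [-0.0013 -0.1363]
blue px [254.6 195.3] 54 J@.05 [-0.0015  0.0976]
```

Emit:
apply_moves(moves=[[[0, 0, 0], [1.1, 0, 0], 1], [[0, 0, 0], [1.4, 0, 0], 1], [[0, 0, 0], [1.4, 0, 0], 1], [[0, 0, 0], [0.9, 0, 0], 1], [[0, 0, 0], [0.9, 0, 0], 1], [[0, 0, 0], [0.9, 0, 0], 1], [[0, 0, 0], [1.6, 0, 0], 1], [[0, 0, 0], [1.8, 0, 0], 1], [[0, 0, 0], [1.8, 0, 0], 1], [[0, 0, 0], [1.3, 0, 0], 1], [[0, 0, 0], [1.3, 0, 0], 1], [[0, 0, 0], [1.3, 0, 0], 1], [[0, 0, 0], [2.0, 0, 0], 1], [[0, 0, 0], [2.2, 0, 0], 1], [[0, 0, 0], [2.2, 0, 0], 1], [[0, 0, 0], [1.2, 0, 0], 1], [[0, 0, 0], [1.2, 0, 0], 1], [[0, 0, 0], [1.2, 0, 0], 1]])

```text
time: 13.55
tool_pos: [0.5481, -0.2104, 0.0663]
tool_rot: [-0.0, 0.714, 0.7, 0.0]
contact_force: [-0.7, 0.2, 0.7]
gripper_width: -0.003
grasp_force: 0.0
```

```bash
python3 - <<'E'
from h import *
st(); front("blue")
E
```

```text
t 13.55 tool [ 0.5481 -0.2104  0.0663] J [-0.     -0.1529  0.0663] rot [-0.     0.714  0.7    0.   ] F [-0.66  0.19  0.74] w -0.003 g 0.0
blue px [202.7 168.8] 42 J@.05 [-0.0203 -0.144 ]
blue px [257.9 201. ] 59 J@.05 [0.0167 0.1252]
```

Emit:
apply_moves(moves=[[[0, 0, 0], [-3, 0, -1], 1], [[0, 0, 0], [-6, 1, -5], 1], [[0, 0, 0], [-10, 4, -6], 1], [[0, 0, 0], [-12.2, 7.5, -6], 1], [[0, 0, 0], [-12.2, 7.5, -6], 1], [[0, 0, 0], [-12.2, 7.5, -2], 1], [[0, 0, 0], [-12.2, 7.5, 0], 1], [[0, 0, 0], [-12.2, 7.5, 0], 1], [[0, 0, 0], [-11, 7.5, 0], 1], [[0, 0, 0], [-10, 7.5, 0], 1], [[0, 0, 0], [-9.3, 7.5, 0], 1], [[0, 0, 0], [-8.6, 7.5, 0], 1], [[0, 0, 0], [-7.8, 7.5, 0], 1], [[0, 0, 0], [-7, 7.5, 0], 1], [[0, 0, 0], [-6.4, 7.5, 0], 1], [[0, 0, 0], [-6, 7.5, 0], 1], [[0, 0, 0], [-5.7, 7.5, 0], 1], [[0, 0, 0], [-5.7, 7.5, 0], 1], [[0, 0, 0], [-6.7, 7.5, 0], 1], [[0, 0, 0], [-6.7, 7.5, 0], 1]])

```text
time: 15.6
tool_pos: [0.6213, -0.2793, 0.0656]
tool_rot: [-0.001, 0.714, 0.7, -0.0]
contact_force: [0.7, 0.6, -0.2]
gripper_width: 0.002
grasp_force: 0.0
```

```bash
python3 - <<'E'
from h import *
st(); p=front("orange"); front("blue",p); q=manip.grab_frame("side"); bands(p=p,q=q)
E
```

```text
t 15.6 tool [ 0.6213 -0.2793  0.0656] J [ 0.0745 -0.2203  0.0656] rot [-0.001  0.714  0.7   -0.   ] F [ 0.73  0.57 -0.24] w 0.002 g 0.0
orange px [170.8 174.6] 25 J@.05 [ 0.0753 -0.1927]
orange px [224.  199.4] 64 J@.05 [0.0738 0.0445]
blue px [203.1 168.7] 38 J@.05 [-0.0217 -0.1435]
blue px [257.9 200.9] 58 J@.05 [0.0163 0.1249]
blue scene [(np.float64(-0.144), np.int32(38)), (np.float64(0.125), np.int32(58))] side [(np.float64(-0.106), np.int32(54)), (np.float64(0.111), np.int32(45))]
   rear [ 0.0006 -0.1153  0.0682]
   front [-0.0003  0.1161  0.0392]
orange scene [(np.float64(-0.193), np.int32(25)), (np.float64(0.045), np.int32(64))] side [(np.float64(0.052), np.int32(57))]
   front [0.0739 0.0493 0.0523]
```

Emit:
apply_moves(moves=[[[0, 0, 0], [1.1, 0, 0], 1], [[0, 0, 0], [1.4, 0, 0], 1], [[0, 0, 0], [1.4, 0, 0], 1], [[0, 0, 0], [0.9, 0, 0], 1], [[0, 0, 0], [0.9, 0, 0], 1], [[0, 0, 0], [0.9, 0, 0], 1], [[0, 0, 0], [1.6, 0, 0], 1], [[0, 0, 0], [1.8, 0, 0], 1], [[0, 0, 0], [1.8, 0, 0], 1], [[0, 0, 0], [1.3, 0, 0], 1], [[0, 0, 0], [1.3, 0, 0], 1], [[0, 0, 0], [1.3, 0, 0], 1], [[0, 0, 0], [2.0, 0, 0], 1], [[0, 0, 0], [2.2, 0, 0], 1], [[0, 0, 0], [2.2, 0, 0], 1], [[0, 0, 0], [1.2, 0, 0], 1], [[0, 0, 0], [1.2, 0, 0], 1], [[0, 0, 0], [1.2, 0, 0], 1]])

```text
time: 17.5
tool_pos: [0.622, -0.267, 0.0663]
tool_rot: [-0.0, 0.714, 0.7, 0.0]
contact_force: [0.3, -0.8, -0.3]
gripper_width: -0.001
grasp_force: 0.0
```

```bash
python3 - <<'E'
from h import *
st(); front("orange")
E
```

```text
t 17.5 tool [ 0.622  -0.267   0.0663] J [ 0.075  -0.208   0.0663] rot [-0.     0.714  0.7    0.   ] F [ 0.3  -0.85 -0.34] w -0.001 g 0.0
orange px [173.2 175.7] 21 J@.05 [ 0.0751 -0.1809]
orange px [226.9 200.7] 65 J@.05 [0.0735 0.0558]
```

Emit:
apply_moves(moves=[[[0, 0, 0], [1.1, 0, 0], 1], [[0, 0, 0], [1.4, 0, 0], 1], [[0, 0, 0], [1.4, 0, 0], 1], [[0, 0, 0], [0.9, 0, 0], 1], [[0, 0, 0], [0.9, 0, 0], 1], [[0, 0, 0], [0.9, 0, 0], 1], [[0, 0, 0], [1.6, 0, 0], 1], [[0, 0, 0], [1.8, 0, 0], 1], [[0, 0, 0], [1.8, 0, 0], 1], [[0, 0, 0], [1.3, 0, 0], 1], [[0, 0, 0], [1.3, 0, 0], 1], [[0, 0, 0], [1.3, 0, 0], 1], [[0, 0, 0], [2.0, 0, 0], 1], [[0, 0, 0], [2.2, 0, 0], 1], [[0, 0, 0], [2.2, 0, 0], 1], [[0, 0, 0], [1.2, 0, 0], 1], [[0, 0, 0], [1.2, 0, 0], 1], [[0, 0, 0], [1.2, 0, 0], 1]])

```text
time: 19.35
tool_pos: [0.6223, -0.255, 0.0663]
tool_rot: [-0.0, 0.714, 0.7, 0.0]
contact_force: [0.2, -0.2, 0.1]
gripper_width: 0.001
grasp_force: 0.0
```

```bash
python3 - <<'E'
from h import *
st(); front("orange")
E
```

```text
t 19.35 tool [ 0.6223 -0.255   0.0663] J [ 0.075  -0.196   0.0663] rot [-0.     0.714  0.7    0.   ] F [ 0.18 -0.21  0.15] w 0.001 g 0.0
orange px [175.6 176.9] 24 J@.05 [ 0.0754 -0.1687]
orange px [230.2 202.2] 69 J@.05 [0.0733 0.0687]
```

Emit:
apply_moves(moves=[[[0, 0, 0], [1.1, 0, 0], 1], [[0, 0, 0], [1.4, 0, 0], 1], [[0, 0, 0], [1.4, 0, 0], 1], [[0, 0, 0], [0.9, 0, 0], 1], [[0, 0, 0], [0.9, 0, 0], 1], [[0, 0, 0], [0.9, 0, 0], 1], [[0, 0, 0], [1.6, 0, 0], 1], [[0, 0, 0], [1.8, 0, 0], 1], [[0, 0, 0], [1.8, 0, 0], 1], [[0, 0, 0], [1.3, 0, 0], 1], [[0, 0, 0], [1.3, 0, 0], 1], [[0, 0, 0], [1.3, 0, 0], 1], [[0, 0, 0], [2.0, 0, 0], 1], [[0, 0, 0], [2.2, 0, 0], 1], [[0, 0, 0], [2.2, 0, 0], 1], [[0, 0, 0], [1.2, 0, 0], 1], [[0, 0, 0], [1.2, 0, 0], 1], [[0, 0, 0], [1.2, 0, 0], 1]])

```text
time: 21.2
tool_pos: [0.6225, -0.243, 0.0663]
tool_rot: [-0.0, 0.714, 0.7, 0.0]
contact_force: [-0.0, -0.3, 0.1]
gripper_width: 0.003
grasp_force: 0.0
```

```bash
python3 - <<'E'
from h import *
st(); front("orange")
E
```

```text
t 21.2 tool [ 0.6225 -0.243   0.0663] J [ 0.075  -0.184   0.0663] rot [-0.     0.714  0.7    0.   ] F [-0.01 -0.33  0.12] w 0.003 g 0.0
orange px [178.  171.7] 38 J@.05 [ 0.0469 -0.1906]
orange px [232.8 208.6] 57 J@.05 [0.0931 0.0971]
```

Emit:
apply_moves(moves=[[[0, 0, 0], [-2, 0, 0], 1], [[0, 0, 0], [-2, 0, -5], 1], [[0, 0, 0], [-1, -1, -9], 1], [[0, 0, 0], [4, -2, -9], 1], [[0, 0, 0], [9, -3, -9], 1], [[0, 0, 0], [14, -4, -9], 1], [[0, 0, 0], [19, -5, -9], 1], [[0, 0, 0], [24, -6, -9], 1], [[0, 0, 0], [29, -7, -9], 1], [[0, 0, 0], [33.5, -7.5, -9], 1], [[0, 0, 0], [34.9, -7.5, -9], 1], [[0, 0, 0], [34.9, -7.5, -9], 1]])

```text
time: 22.45
tool_pos: [0.5548, 0.1092, 0.1566]
tool_rot: [0.0, 0.713, 0.701, 0.0]
contact_force: [0.4, 0.4, 0.5]
gripper_width: 0.002
grasp_force: 0.0
```

```bash
python3 - <<'E'
from h import *
st(); p,q=bands()
a=cv2.resize(p["image"][130:250,130:330],None,fx=3,fy=3,interpolation=3);b=cv2.resize(q["image"][140:320,180:380],None,fx=3,fy=3,interpolation=3)
im=np.zeros((900,600,3),np.uint8);im[:360]=a;im[360:]=b
cv2.imwrite("pics/tip.png",cv2.resize(im,(400,600))[:,:,::-1])
E
```

```text
t 22.45 tool [0.5548 0.1092 0.1566] J [0.0002 0.1667 0.1566] rot [0.    0.713 0.701 0.   ] F [0.41 0.41 0.48] w 0.002 g 0.0
blue scene [(np.float64(-0.144), np.int32(37)), (np.float64(0.125), np.int32(58))] side [(np.float64(-0.106), np.int32(66)), (np.float64(0.111), np.int32(45))]
   rear [-0.0006 -0.1158  0.0679]
   front [-0.0003  0.1161  0.0392]
orange scene [(np.float64(-0.185), np.int32(17)), (np.float64(0.097), np.int32(56))] side [(np.float64(-0.132), np.int32(68)), (np.float64(0.081), np.int32(52))]
   rear [ 0.0771 -0.1449  0.0735]
   front [0.0752 0.0868 0.0372]
```

View pics/tip.png

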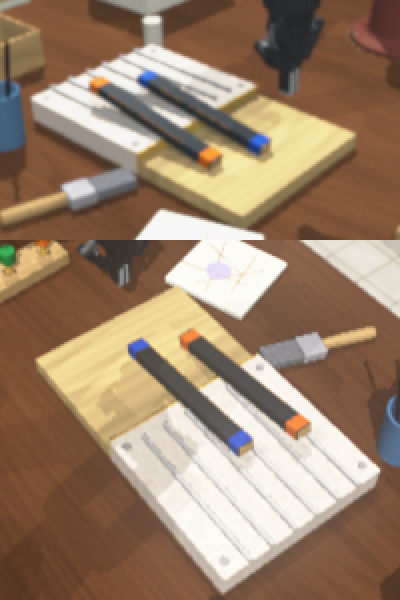

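Both bars are tipped: blue's front band is at (262,143) in the upper view and orange's at (210,157), and both rears are raised. Next I'll push blue back in small steps.

Emit:
apply_moves(moves=[[[0, 0, 0], [0, 0, 5], 1], [[0, 0, 0], [0, 0, 9], 1], [[0, 0, 0], [0, 0, 10.8], 1], [[0, 0, 0], [0, 0, 10.8], 1], [[0, 0, 0], [-1, 0, 10.8], 1], [[0, 0, 0], [-2, 0, 10.8], 1], [[0, 0, 0], [-2.4, 0, 10.8], 1], [[0, 0, 0], [-2.8, 0, 10.8], 1], [[0, 0, 0], [-2.8, 0, 10.8], 1], [[0, 0, 0], [-2, 0, 10.8], 1], [[0, 0, 0], [-2, 0, 10.8], 1], [[0, 0, 0], [-2, 0, 10.8], 1]])

```text
time: 23.75
tool_pos: [0.5538, 0.0884, 0.048]
tool_rot: [-0.0, 0.714, 0.7, -0.0]
contact_force: [0.1, -0.3, -0.1]
gripper_width: -0.0
grasp_force: 0.0
```

```bash
cat >> h.py <<'E'
def rearfront(c):
    q=manip.grab_frame("side"); lx={"blue":0,"orange":.075}[c]
    for ce,a in blobs(q,c):
        j=toJ(ray(q,ce[0],ce[1],.05))
        if abs(j[0]-lx)<.05 and -.32<j[1]<.25: print(c,"side px",ce,a,"J@.05",j[:2].round(4))
    return q
E
python3 - <<'E'
from h import *
st(); front("blue");rearfront("blue")
E
```

```text
t 23.75 tool [0.5538 0.0884 0.048 ] J [-0.0003  0.1459  0.048 ] rot [-0.     0.714  0.7   -0.   ] F [ 0.14 -0.29 -0.12] w -0.0 g 0.0
blue px [201.8 172.1] 32 J@.05 [-0.002 -0.129]
blue px [255.9 197. ] 41 J@.05 [0.0034 0.1067]
blue side px [249.1 191.2] 52 J@.05 [-0.0011  0.1159]
blue side px [300.4 244.1] 61 J@.05 [ 0.0015 -0.1196]
```

Blue lies flat again with its mid about 5 mm behind the edge, so its balance point is about 4 mm on the +y side of its middle. I'll push blue clear of the edge, then give orange a first small step.

Emit:
apply_moves(moves=[[[0, 0, 0], [-1.2, 0, 0], 1], [[0, 0, 0], [-2, 0, 0], 1], [[0, 0, 0], [-2.8, 0, 0], 1], [[0, 0, 0], [-3.6, 0, 0], 1], [[0, 0, 0], [-4.4, 0, 0], 1], [[0, 0, 0], [-5.2, 0, 0], 1], [[0, 0, 0], [-5.9, 0, 0], 1], [[0, 0, 0], [-6.4, 0, 0], 1], [[0, 0, 0], [-6.4, 0, 0], 1], [[0, 0, 0], [-4, 0, 0], 1], [[0, 0, 0], [0, 1, 0], 1], [[0, 0, 0], [0, 5, 0], 1], [[0, 0, 0], [0, 7.5, 0], 1], [[0, 0, 0], [-2.2, 7.5, 0], 1], [[0, 0, 0], [-3.4, 7.5, 0], 1], [[0, 0, 0], [-3.9, 7.5, 0], 1], [[0, 0, 0], [-3.9, 7.5, 0], 1], [[0, 0, 0], [-3, 7.5, 0], 1], [[0, 0, 0], [-3, 7.5, 0], 1], [[0, 0, 0], [-3, 7.5, 0], 1]])

```text
time: 25.85
tool_pos: [0.6283, 0.0572, 0.0484]
tool_rot: [0.0, 0.714, 0.7, -0.0]
contact_force: [0.8, 0.4, -0.6]
gripper_width: 0.001
grasp_force: 0.0
```

```bash
python3 - <<'E'
from h import *
st(); front("blue");rearfront("blue");front("orange");rearfront("orange")
E
```

```text
t 25.85 tool [0.6283 0.0572 0.0484] J [0.0748 0.1162 0.0484] rot [ 0.     0.714  0.7   -0.   ] F [ 0.8   0.37 -0.64] w 0.001 g 0.0
blue px [190.2 166.9] 27 J@.05 [-0.0026 -0.1862]
blue side px [260.3 202.7] 51 J@.05 [-0.0004  0.0605]
blue side px [314.1 258.6] 69 J@.05 [ 0.0013 -0.176 ]
orange px [176.6 177.7] 22 J@.05 [ 0.0768 -0.1621]
orange px [230.2 204.6] 36 J@.05 [0.0826 0.0774]
orange side px [275.1 187.1] 62 J@.05 [0.0722 0.0834]
orange side px [329.3 238.8] 67 J@.05 [ 0.0769 -0.1526]
```

Orange is flat too, with its mid about 36 mm behind the edge, so its balance point is about 34 mm on the +y side of its middle. I'll push it clear and rise.

Emit:
apply_moves(moves=[[[0, 0, 0], [-1.2, 0, 0], 1], [[0, 0, 0], [-2, 0, 0], 1], [[0, 0, 0], [-2.8, 0, 0], 1], [[0, 0, 0], [-3.6, 0, 0], 1], [[0, 0, 0], [-4.4, 0, 0], 1], [[0, 0, 0], [-5.2, 0, 0], 1], [[0, 0, 0], [-5.6, 0, 0], 1], [[0, 0, 0], [-5.8, 0, 0], 1], [[0, 0, 0], [-5.8, 0, 0], 1], [[0, 0, 0], [-4, 0, 0], 1], [[0, 0, 0], [-2, 0, -4], 1], [[0, 0, 0], [2, 0, -9], 0], [[0, 0, 0], [7, 0, -14], -0.4], [[0, 0, 0], [12, -1, -18], -0.4], [[0, 0, 0], [12, -1, -20], -0.4], [[0, 0, 0], [12, -1, -20], -0.4]])

```text
time: 27.65
tool_pos: [0.6221, 0.181, 0.2548]
tool_rot: [0.002, 0.713, 0.702, 0.004]
contact_force: [0.0, -0.5, 0.4]
gripper_width: 0.701
grasp_force: 0.0
```

```bash
python3 - <<'E'
from h import *
st(); p,q=bands(); front("blue",p); front("orange",p)
pts(p,["finial_blue_mid","finial_orange_mid","stand"]);pts(q,["finial_blue_mid","finial_orange_mid","stand"])
A={};B={}
for c in ["blue","orange","green"]:
    for f,D,nm in ((p,A,"scene"),(q,B,"side")):
        for ce,a in blobs(f,c):
            X=ray(f,ce[0],ce[1],.05)
            if .3<X[0]<.65 and .2<X[1]<.45: D[c]=ce; print(c,nm,ce,a,X.round(3))
    if c in A and c in B: print("  tri",tri(p,q,A[c],B[c]).round(4))
save(p,"s3")
a=cv2.resize(p["image"][130:270,130:410],None,fx=2,fy=2,interpolation=3);b=cv2.resize(q["image"][100:330,130:410],None,fx=2,fy=2,interpolation=3)
cv2.imwrite("pics/both3.png",cv2.resize(np.vstack([a,b]),None,fx=.8,fy=.8)[:,:,::-1])
E
```

```text
t 27.65 tool [0.6221 0.181  0.2548] J [0.0661 0.2399 0.2548] rot [0.002 0.713 0.702 0.004] F [ 0.05 -0.5   0.4 ] w 0.701 g 0.0
blue scene [(np.float64(-0.186), np.int32(27)), (np.float64(0.048), np.int32(53))] side [(np.float64(-0.177), np.int32(70)), (np.float64(0.06), np.int32(51))]
   rear [ 0.0009 -0.179   0.0537]
   front [-0.0008  0.0549  0.054 ]
orange scene [(np.float64(-0.21), np.int32(19)), (np.float64(0.029), np.int32(61))] side [(np.float64(-0.2), np.int32(72)), (np.float64(0.037), np.int32(59))]
   rear [ 0.0773 -0.2027  0.0526]
   front [0.0737 0.0334 0.052 ]
blue px [190.2 166.9] 27 J@.05 [-0.0026 -0.1862]
blue px [242.2 189.7] 53 J@.05 [-0.0023  0.048 ]
orange px [167.3 173.1] 19 J@.05 [ 0.076  -0.2095]
orange px [220.  197.6] 61 J@.05 [0.0741 0.0287]
finial_blue_mid 0.66 [0.4163 0.329  0.0428]
finial_orange_mid 0.68 [0.554  0.3412 0.0367]
finial_orange_mid 0.52 [ 0.5523 -0.0614  0.0401]
stand 0.72 [ 0.4876  0.3297 -0.0022]
finial_blue_mid 0.59 [ 7.568e-01 -2.852e-01 -4.000e-04]
finial_blue_mid 0.57 [0.4198 0.3247 0.0402]
finial_orange_mid 0.65 [0.559  0.3375 0.0363]
stand 0.59 [0.4885 0.3361 0.0015]
blue scene [365.4 207. ] 92 [0.403 0.323 0.05 ]
blue side [164.7 156.8] 74 [0.423 0.338 0.05 ]
  tri [0.4191 0.3284 0.0601]
orange scene [345.1 232.1] 130 [0.547 0.333 0.05 ]
orange side [152.  136.7] 72 [0.436 0.448 0.05 ]
orange side [200.3 137.1] 100 [0.565 0.349 0.05 ]
orange side [163.  151.3] 21 [0.431 0.364 0.05 ]
orange side [156.4 177.6] 76 [0.358 0.274 0.05 ]
orange side [137.1 179.2] 26 [0.307 0.303 0.05 ]
  tri [ 0.3552  0.3222 -0.0301]
green scene [355.8 218.9] 97 [0.475 0.328 0.05 ]
green side [182.8 146.7] 70 [0.494 0.344 0.05 ]
green side [125.1 156.2] 120 [0.323 0.417 0.05 ]
  tri [0.3536 0.3552 0.0427]
```

View pics/both3.png

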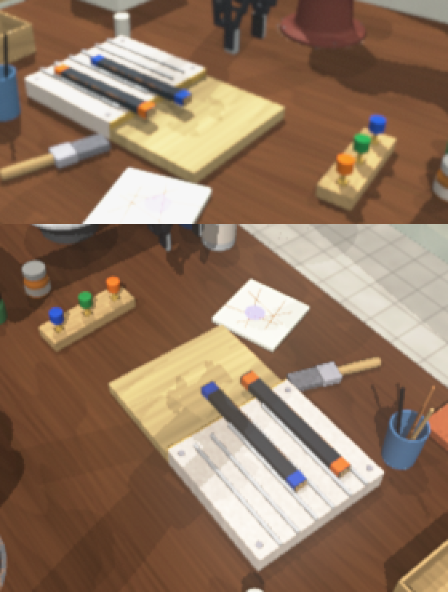

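Both bars lie flat, blue mid at y' = -0.062 and orange at -0.085. The finials stand in order in the stand: orange (346,163), green (362,143), blue (377,124). I'll hover over the orange finial and refine its position.

Emit:
apply_moves(moves=[[[0, 0, 0], [4.5, -1.5, 1], -0.2], [[0, 0, 0], [9, -3.5, 3], -0.2], [[0, 0, 0], [13, -5.5, 5], -0.2], [[0, 0, 0], [15.8, -7.1, 7.5], -0.2], [[0, 0, 0], [15.8, -7.1, 8.5], -0.2], [[0, 0, 0], [15.8, -7.1, 8.5], -0.2], [[0, 0, 0], [15.8, -7.1, 8.5], -0.2]])

```text
time: 28.75
tool_pos: [0.5538, 0.3348, 0.1631]
tool_rot: [0.0, 0.715, 0.699, -0.0]
contact_force: [-0.1, 0.5, -0.4]
gripper_width: 0.601
grasp_force: 0.0
```

```bash
cat >> h.py <<'E'
def head(c,z,cams=("scene","side","wrist"),near=None,rad=.06):
    px={}
    for n in cams:
        f=manip.grab_frame(n); 
        for ce,a in blobs(f,c,amin=25):
            X=ray(f,ce[0],ce[1],z)
            if near is None or np.hypot(*(X[:2]-near[:2]))<rad:
                print(c,n,ce,a,X.round(4)); px[n]=(f,ce)
    ks=list(px)
    for i in range(len(ks)):
        for k in ks[i+1:]:
            print("   tri",ks[i],k,tri(px[ks[i]][0],px[k][0],px[ks[i]][1],px[k][1]).round(4))
    return px
E
python3 - <<'E'
from h import *
s=st(); head("orange",.06,near=np.array([.5545,.340]),rad=.04); head("blue",.06,near=np.array([.419,.328]),rad=.04)
p=manip.grab_frame("wrist");save(p,"w1");pts(p,["finial_orange_mid","stand"])
E
```

```text
t 28.75 tool [0.5538 0.3348 0.1631] J [-0.0053  0.3923  0.1631] rot [ 0.     0.715  0.699 -0.   ] F [-0.14  0.53 -0.35] w 0.601 g 0.0
orange scene [345.1 232.1] 130 [0.5598 0.3383 0.06  ]
orange side [200.1 137. ] 101 [0.5594 0.3401 0.06  ]
orange wrist [264.6 194.8] 978 [0.5579 0.3398 0.06  ]
   tri scene side [0.5594 0.3389 0.0604]
   tri scene wrist [0.5581 0.3382 0.0585]
   tri side wrist [0.5588 0.3396 0.0605]
blue scene [365.5 207. ] 91 [0.4184 0.3287 0.06  ]
blue side [164.8 156.7] 73 [0.4197 0.3285 0.06  ]
blue wrist [104.3 208.9] 1147 [0.4181 0.3303 0.06  ]
   tri scene side [0.4195 0.3286 0.0603]
   tri scene wrist [0.4178 0.329  0.0595]
   tri side wrist [0.4193 0.3293 0.0597]
finial_orange_mid 0.76 [0.5569 0.3427 0.0337]
stand 0.76 [ 4.875e-01  3.326e-01 -1.000e-04]
```

View pics/w1.png

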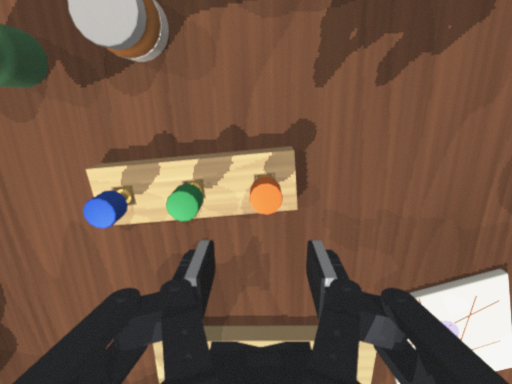

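The wrist view shows the orange head at (265,195) with nothing near the fingers. Descending to grip.

Emit:
apply_moves(moves=[[[0, 0, 0], [0.43, 0.41, 3], -0.2], [[0, 0, 0], [0.43, 0.41, 6.5], -0.2], [[0, 0, 0], [0.43, 0.41, 9], -0.2], [[0, 0, 0], [0.43, 0.41, 10.7], -0.2], [[0, 0, 0], [0.43, 0.41, 10.7], -0.2], [[0, 0, 0], [0.43, 0.41, 10.7], 0.0], [[0, 0, 0], [0.43, 0.41, 10.7], 0.1], [[0, 0, 0], [0.43, 0.41, 10.7], 0.2], [[0, 0, 0], [0.43, 0.41, 10.7], 0.3], [[0, 0, 0], [0.43, 0.41, 10.7], 0.5], [[0, 0, 0], [0.43, 0.41, 10.7], 0.7], [[0, 0, 0], [0.43, 0.41, 10.7], 1], [[0, 0, 0], [0.43, 0.41, 10.7], 1], [[0, 0, 0], [0.43, 0.41, 10.7], 1]])

```text
time: 30.6
tool_pos: [0.5582, 0.3406, 0.0578]
tool_rot: [0.0, 0.714, 0.7, 0.001]
contact_force: [0.2, -0.5, 6.4]
gripper_width: 0.309
grasp_force: 58.8
```

Emit:
apply_moves(moves=[[[0, 0, 0], [0, 0, -0.5], 1], [[0, 0, 0], [0, 0, -1.2], 1], [[0, 0, 0], [0, 0, -2.2], 1], [[0, 0, 0], [0, 0, -3.5], 1], [[0, 0, 0], [0, 0, -6], 1], [[0, 0, 0], [0, 0, -10], 1], [[0, 0, 0], [0, 0, -12], 1], [[0, 0, 0], [0, 0, -12], 1], [[0, 0, 0], [0, 0, -12], 1]])

```text
time: 31.5
tool_pos: [0.5571, 0.3402, 0.1767]
tool_rot: [0.0, 0.714, 0.7, 0.0]
contact_force: [0.4, -0.9, -1.2]
gripper_width: 0.309
grasp_force: 59.1
```

```bash
python3 - <<'E'
from h import *
s=st(); head("orange",.18,("scene","side"),near=np.array([.558,.340]),rad=.05)
p=manip.grab_frame("scene");q=manip.grab_frame("side")
pts(p,["finial_orange_mid","stand"]);pts(q,["finial_orange_mid"])
def crop(f,X,k=5,r=40):
    u,v=proj(f,[X])[0].astype(int); return cv2.resize(f["image"][max(0,v-r):v+r,max(0,u-r):u+r],(400,400),interpolation=3)
X=s["tool_pos"]-np.array([0,0,.02])
cv2.imwrite("pics/g1.png",np.hstack([crop(p,X),crop(q,X)])[:,:,::-1])
E
```

```text
t 31.5 tool [0.5571 0.3402 0.1767] J [-0.002   0.3977  0.1767] rot [0.    0.714 0.7   0.   ] F [ 0.38 -0.9  -1.24] w 0.309 g 59.1
orange scene [356.8 192.2] 44 [0.5574 0.3496 0.18  ]
orange side [197.5 109.8] 82 [0.557  0.3313 0.18  ]
   tri scene side [0.5585 0.3437 0.1749]
finial_orange_mid 0.65 [0.5503 0.3423 0.1547]
finial_orange_mid 0.29 [ 0.4903  0.3317 -0.0031]
stand 0.63 [ 0.4895  0.3302 -0.0042]
stand 0.63 [ 0.5467 -0.1829  0.039 ]
finial_orange_mid 0.55 [0.5559 0.3362 0.1499]
```

View pics/g1.png

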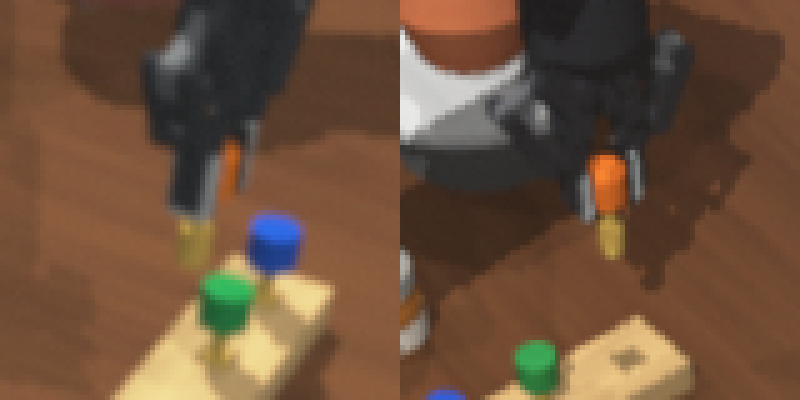

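The grip holds and the orange well is empty at (628,357). I'll check the foot against an upright projection.

```bash
cat >> h.py <<'E'
def model(f,base,n,r=40):
    # overlay an upright finial (underside centre base) on a crop
    t=np.linspace(0,2*np.pi,25); u,v=proj(f,[np.array(base)+[0,0,.03]])[0].astype(int)
    y0,x0=max(0,v-r),max(0,u-r); k=10
    im=cv2.resize(f["image"][y0:v+r,x0:u+r,::-1],None,fx=k,fy=k,interpolation=3).copy()
    for rad,z in ((.008,0),(.008,.02),(.014,.04),(.014,.064)):
        c=np.c_[base[0]+rad*np.cos(t),base[1]+rad*np.sin(t),np.full(25,base[2]+z)]
        a=((proj(f,c)-[x0,y0]+.5)*k).astype(np.int32); cv2.polylines(im,[a.reshape(-1,1,2)],True,(255,0,255),1)
    return cv2.resize(im,(400,400))
E
python3 - <<'E'
from h import *
s=manip.state(); T=s["tool_pos"]; b=np.array([T[0],T[1]-.001,T[2]-.0518])
p=manip.grab_frame("scene");q=manip.grab_frame("side")
cv2.imwrite("pics/m1.png",np.hstack([model(p,b,"",30),model(q,b,"",30)]))
E
```

```text
(no output)
```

View pics/m1.png

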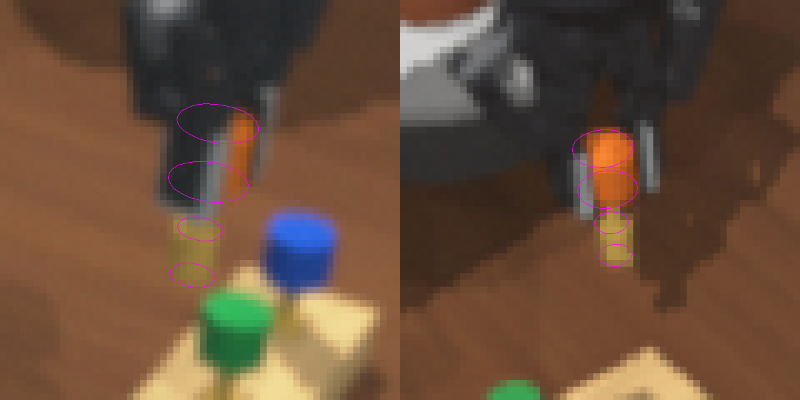

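The upright model matches the foot and head in both views, so the finial hangs straight, centred within about 1–2 mm. Carrying it to the orange bar.

Emit:
apply_moves(moves=[[[0, 0, 0], [-1.5, 0.2, 0], 1], [[0, 0, 0], [-4.5, 0.8, 0], 1], [[0, 0, 0], [-8.5, 1.5, 0], 1], [[0, 0, 0], [-12.5, 2.2, 0], 1], [[0, 0, 0], [-16.5, 2.8, 0], 1], [[0, 0, 0], [-20.5, 3.5, 0], 1], [[0, 0, 0], [-24.5, 4.2, 0], 1], [[0, 0, 0], [-28.5, 4.9, 0], 1], [[0, 0, 0], [-32.5, 5.6, 0], 1], [[0, 0, 0], [-36.5, 6.3, 0], 1], [[0, 0, 0], [-40, 6.9, 0], 1], [[0, 0, 0], [-43, 7.4, 0], 1], [[0, 0, 0], [-44.4, 7.6, 1], 1], [[0, 0, 0], [-44.8, 7.66, 2.5], 1], [[0, 0, 0], [-44.8, 7.66, 4], 1], [[0, 0, 0], [-44.8, 7.66, 5], 1], [[0, 0, 0], [-44.8, 7.66, 5.5], 1], [[0, 0, 0], [-44.8, 7.66, 5.5], 1], [[0, 0, 0], [-44.8, 7.66, 5.5], 1]])

```text
time: 33.85
tool_pos: [0.6252, -0.1086, 0.1216]
tool_rot: [0.0, 0.714, 0.7, 0.0]
contact_force: [-0.4, -0.4, -0.8]
gripper_width: 0.313
grasp_force: 59.1
```

```bash
python3 - <<'E'
from h import *
s=st(); T=s["tool_pos"]; b=np.array([T[0]+.001,T[1]-.001,T[2]-.0518]); print("base J",toJ(b).round(4))
p=manip.grab_frame("scene");q=manip.grab_frame("side"); bands(p=p,q=q)
cv2.imwrite("pics/m2.png",np.hstack([model(p,b,"",45),model(q,b,"",45)]))
pts(p,["bar_orange_mid","finial_orange_mid"]); pts(q,["bar_orange_mid","bar_blue_mid","finial_orange_mid"])
E
```

```text
t 33.85 tool [ 0.6252 -0.1086  0.1216] J [ 0.075  -0.0496  0.1216] rot [0.    0.714 0.7   0.   ] F [-0.37 -0.4  -0.75] w 0.313 g 59.1
base J [ 0.076  -0.0506  0.0698]
blue scene [(np.float64(-0.189), np.int32(26)), (np.float64(0.047), np.int32(56))] side [(np.float64(-0.178), np.int32(67)), (np.float64(0.059), np.int32(47))]
   rear [ 0.0019 -0.1807  0.0535]
   front [-0.0002  0.0543  0.0543]
orange scene [(np.float64(-0.211), np.int32(20)), (np.float64(0.03), np.int32(50))] side [(np.float64(-0.202), np.int32(75)), (np.float64(0.035), np.int32(69))]
   rear [ 0.0776 -0.2038  0.0527]
   front [0.0751 0.0328 0.0507]
bar_orange_mid 0.95 [ 0.626  -0.1454  0.0506]
bar_orange_mid 0.41 [ 0.5497 -0.1826  0.0383]
finial_orange_mid 0.56 [ 0.6199 -0.1064  0.1034]
bar_orange_mid 0.85 [ 0.625  -0.1416  0.0541]
bar_blue_mid 0.8 [ 0.554  -0.122   0.0425]
bar_blue_mid 0.36 [4.491e-01 4.793e-01 1.000e-04]
finial_orange_mid 0.66 [ 0.6269 -0.1125  0.0999]
```

View pics/m2.png

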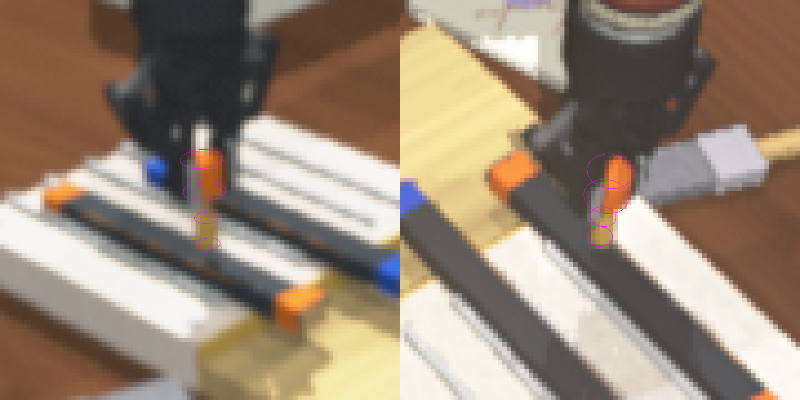

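The finial is over the bar at y' = -0.051, as planned. Lowering gently.

Emit:
apply_moves(moves=[[[0, 0, 0], [0, 0, 0.5], 1], [[0, 0, 0], [0, 0, 0.85], 1], [[0, 0, 0], [0, 0, 1.0], 1], [[0, 0, 0], [0, 0, 1.0], 1], [[0, 0, 0], [0, 0, 1.0], 1]])

```text
time: 34.7
tool_pos: [0.6249, -0.1092, 0.1112]
tool_rot: [-0.0, 0.714, 0.7, -0.0]
contact_force: [-0.0, 0.2, -1.2]
gripper_width: 0.308
grasp_force: 59.1
```

Emit:
apply_moves(moves=[[[0, 0, 0], [0, 0, 0.05], 1], [[0, 0, 0], [0, 0, 0.1], 1], [[0, 0, 0], [0, 0, 0.1], 1], [[0, 0, 0], [0, 0, 0.1], 1]])

```text
time: 35.1
tool_pos: [0.6249, -0.1092, 0.1103]
tool_rot: [0.0, 0.714, 0.7, 0.0]
contact_force: [-0.5, -0.4, -0.7]
gripper_width: 0.311
grasp_force: 59.1
```

Emit:
apply_moves(moves=[[[0, 0, 0], [0, 0, 0.05], 1], [[0, 0, 0], [0, 0, 0.1], 1], [[0, 0, 0], [0, 0, 0.1], 1], [[0, 0, 0], [0, 0, 0.1], 1]])

```text
time: 35.5
tool_pos: [0.6251, -0.1094, 0.1099]
tool_rot: [0.0, 0.714, 0.7, 0.0]
contact_force: [-1.2, 0.6, 2.9]
gripper_width: 0.31
grasp_force: 59.6
```

Contact is felt at TCP z = 0.110. Opening slowly.

Emit:
apply_moves(moves=[[[0, 0, 0], [0, 0, 0], 0.38], [[0, 0, 0], [0, 0, 0], 0.34], [[0, 0, 0], [0, 0, 0], 0.3], [[0, 0, 0], [0, 0, 0], 0.25], [[0, 0, 0], [0, 0, 0], 0.18], [[0, 0, 0], [0, 0, 0], 0.1], [[0, 0, 0], [0, 0, 0], 0], [[0, 0, 0], [0, 0, 0], -0.1], [[0, 0, 0], [0, 0, 0], -0.2], [[0, 0, 0], [0, 0, 0], -0.2], [[0, 0, 0], [0, 0, -1], -0.2], [[0, 0, 0], [0, 0, -2.5], -0.2], [[0, 0, 0], [0, 0, -5], -0.2], [[0, 0, 0], [0, 0, -9], -0.2], [[0, 0, 0], [3, -0.5, -11], -0.2], [[0, 0, 0], [7, -1.5, -12], -0.2], [[0, 0, 0], [12, -2.5, -12], -0.2], [[0, 0, 0], [17, -4, -12], -0.2], [[0, 0, 0], [22, -6, -12], -0.2]])

```text
time: 37.4
tool_pos: [0.5718, 0.1071, 0.2316]
tool_rot: [0.001, 0.714, 0.7, 0.001]
contact_force: [0.2, 0.2, -0.7]
gripper_width: 0.596
grasp_force: 0.0
```

```bash
python3 - <<'E'
from h import *
s=st()
p=manip.grab_frame("scene");q=manip.grab_frame("side"); save(p,"a"); bands(p=p,q=q)
pts(p,["finial_orange_mid","stand","finial_blue_mid"]); pts(q,["finial_orange_mid","stand","finial_blue_mid"])
head("orange",.11,("scene","side"),near=np.array([.6257,-.11]),rad=.03); head("blue",.06,("scene","side"),near=np.array([.419,.328]),rad=.07)
b=J(.076,-.0515,.058); cv2.imwrite("pics/m3.png",np.hstack([model(p,b,"",45),model(q,b,"",45)]))
E
```

```text
t 37.4 tool [0.5718 0.1071 0.2316] J [0.0173 0.1649 0.2316] rot [0.001 0.714 0.7   0.001] F [ 0.16  0.17 -0.73] w 0.596 g 0.0
blue scene [(np.float64(-0.188), np.int32(26)), (np.float64(0.046), np.int32(52))] side [(np.float64(-0.178), np.int32(69)), (np.float64(0.059), np.int32(47))]
   rear [ 0.0009 -0.1807  0.0535]
   front [-0.0013  0.0534  0.0545]
orange scene [(np.float64(-0.213), np.int32(21)), (np.float64(0.027), np.int32(63))] side [(np.float64(-0.202), np.int32(76)), (np.float64(0.035), np.int32(56))]
   rear [ 0.0773 -0.2049  0.0533]
   front [0.0741 0.0318 0.0525]
finial_orange_mid 0.65 [ 0.5491 -0.1242  0.0541]
finial_orange_mid 0.48 [ 0.6194 -0.1091  0.091 ]
stand 0.89 [ 0.4898  0.3337 -0.0041]
finial_blue_mid 0.71 [0.4178 0.3306 0.0397]
finial_orange_mid 0.67 [ 0.6253 -0.1142  0.0902]
stand 0.74 [0.3387 0.4597 0.0044]
stand 0.72 [ 0.4925  0.3356 -0.0007]
finial_blue_mid 0.68 [ 7.570e-01 -2.875e-01 -5.000e-04]
finial_blue_mid 0.67 [0.42   0.3263 0.0398]
orange scene [198.8 171.5] 75 [ 0.6275 -0.111   0.11  ]
orange side [307.1 201.8] 104 [ 0.6262 -0.1104  0.11  ]
   tri scene side [ 0.6268 -0.1106  0.1098]
blue scene [370.9 210.6] 94 [0.426  0.3479 0.06  ]
blue side [164.3 151.8] 78 [0.4295 0.3491 0.06  ]
   tri scene side [0.4288 0.3483 0.0613]
```

View pics/m3.png

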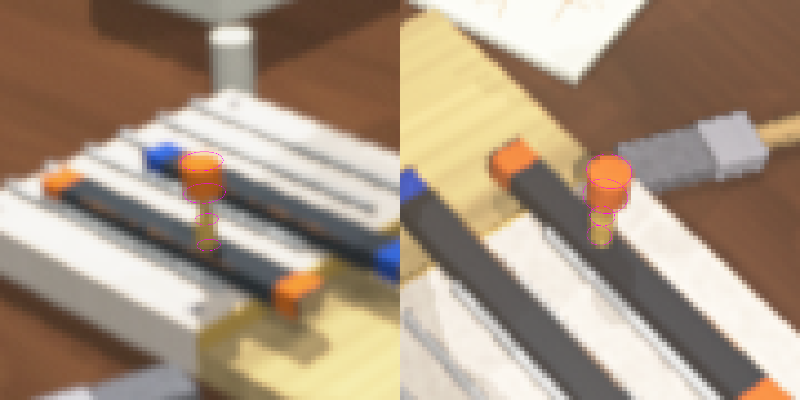

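The orange finial stands upright where planned: head at (200,175) in the left view, triangulated (0.627, -0.111, 0.110). The stand has since been knocked; the blue head is now near (0.429, 0.348). Moving above it and re-measuring.

Emit:
apply_moves(moves=[[[0, 0, 0], [4, -2.5, 0], -0.2], [[0, 0, 0], [8, -5, 0], -0.2], [[0, 0, 0], [12, -7.5, 1], -0.2], [[0, 0, 0], [16, -10, 2.5], -0.2], [[0, 0, 0], [20, -12.5, 4.5], -0.2], [[0, 0, 0], [22.5, -14, 6], -0.2], [[0, 0, 0], [23.3, -14.5, 6.7], -0.2], [[0, 0, 0], [23.3, -14.5, 6.7], -0.2], [[0, 0, 0], [23.3, -14.5, 6.7], -0.2]])

```text
time: 38.9
tool_pos: [0.4325, 0.3405, 0.1629]
tool_rot: [0.0, 0.714, 0.7, 0.0]
contact_force: [-0.2, -0.2, -0.5]
gripper_width: 0.601
grasp_force: 0.0
```

```bash
python3 - <<'E'
from h import *
s=st(); n=np.array([.429,.348])
head("blue",.06,near=n,rad=.05)
head("green",.06,near=np.array([.497,.356]),rad=.05)
p=manip.grab_frame("wrist");save(p,"w2"); pts(p,["finial_blue_mid","stand"])
E
```

```text
t 38.9 tool [0.4325 0.3405 0.1629] J [-0.1267  0.3956  0.1629] rot [0.    0.714 0.7   0.   ] F [-0.16 -0.18 -0.47] w 0.601 g 0.0
blue scene [370.3 210.9] 95 [0.4284 0.3473 0.06  ]
blue side [164.6 152.1] 74 [0.4296 0.3473 0.06  ]
blue wrist [254.3 190.4] 942 [0.4276 0.3497 0.06  ]
   tri scene side [0.4294 0.3473 0.0603]
   tri scene wrist [0.4278 0.3479 0.0593]
   tri side wrist [0.4293 0.3487 0.0587]
green scene [361.2 223.5] 99 [0.4995 0.3537 0.06  ]
green side [182.7 142.4] 72 [0.4996 0.3519 0.06  ]
green wrist [339.  182.6] 1030 [0.4983 0.3553 0.06  ]
   tri scene side [0.4997 0.3531 0.0595]
   tri scene wrist [0.4987 0.3539 0.0593]
   tri side wrist [0.5002 0.3543 0.0576]
finial_blue_mid 0.67 [0.4288 0.3494 0.0367]
stand 0.7 [ 0.5004  0.354  -0.0018]
```

View pics/w2.png

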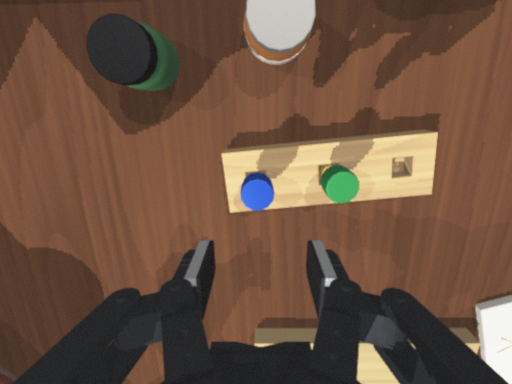

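The stand has settled, with the blue head at (257,191) in the wrist view and its position agreed by all cameras at (0.4285, 0.348). Grasping it.

Emit:
apply_moves(moves=[[[0, 0, 0], [0.74, -0.42, 3], -0.2], [[0, 0, 0], [0.74, -0.42, 6.5], -0.2], [[0, 0, 0], [0.74, -0.42, 9], -0.2], [[0, 0, 0], [0.74, -0.42, 10.7], -0.2], [[0, 0, 0], [0.74, -0.42, 10.7], -0.2], [[0, 0, 0], [0.74, -0.42, 10.7], 0.0], [[0, 0, 0], [0.74, -0.42, 10.7], 0.1], [[0, 0, 0], [0.74, -0.42, 10.7], 0.2], [[0, 0, 0], [0.74, -0.42, 10.7], 0.3], [[0, 0, 0], [0.74, -0.42, 10.7], 0.5], [[0, 0, 0], [0.74, -0.42, 10.7], 0.7], [[0, 0, 0], [0.74, -0.42, 10.7], 1], [[0, 0, 0], [0.74, -0.42, 10.7], 1], [[0, 0, 0], [0.74, -0.42, 10.7], 1]])

```text
time: 40.75
tool_pos: [0.4283, 0.3492, 0.0566]
tool_rot: [0.0, 0.714, 0.7, 0.001]
contact_force: [-0.3, 0.1, 6.4]
gripper_width: 0.306
grasp_force: 58.7
```

Emit:
apply_moves(moves=[[[0, 0, 0], [0, 0, -0.5], 1], [[0, 0, 0], [0, 0, -1.2], 1], [[0, 0, 0], [0, 0, -2.2], 1], [[0, 0, 0], [0, 0, -3.5], 1], [[0, 0, 0], [0, 0, -6], 1], [[0, 0, 0], [0, 0, -10], 1], [[0, 0, 0], [0, 0, -13], 1], [[0, 0, 0], [0, 0, -13], 1], [[0, 0, 0], [0, 0, -13], 1]])

```text
time: 41.65
tool_pos: [0.4278, 0.349, 0.187]
tool_rot: [0.0, 0.714, 0.7, 0.001]
contact_force: [-0.3, -0.3, -0.5]
gripper_width: 0.307
grasp_force: 59.0
```

```bash
python3 - <<'E'
from h import *
s=st(); T=s["tool_pos"]; b=np.array([T[0],T[1],T[2]-.0518])
p=manip.grab_frame("scene");q=manip.grab_frame("side")
cv2.imwrite("pics/m4.png",np.hstack([model(p,b,"",30),model(q,b,"",30)]))
pts(p,["finial_blue_mid"]);pts(q,["finial_blue_mid"])
E
```

```text
t 41.65 tool [0.4278 0.349  0.187 ] J [-0.1315  0.404   0.187 ] rot [0.    0.714 0.7   0.001] F [-0.27 -0.31 -0.52] w 0.307 g 59.0
finial_blue_mid 0.42 [0.4287 0.3478 0.1736]
finial_blue_mid 0.61 [0.4306 0.3454 0.1692]
```

View pics/m4.png

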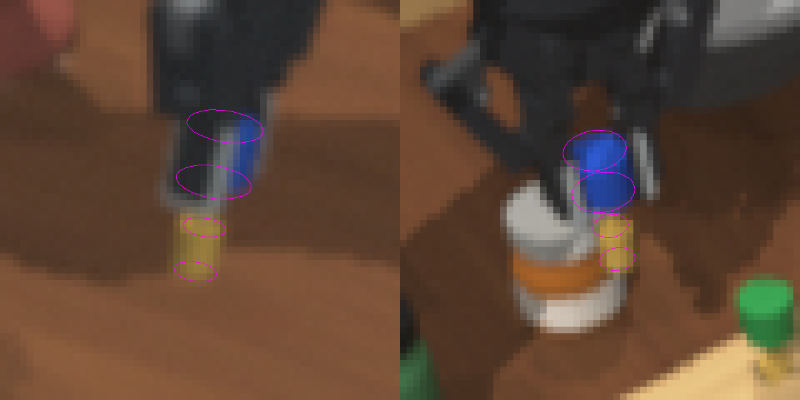

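Held upright; the model matches. Carrying it to the blue bar.

Emit:
apply_moves(moves=[[[0, 0, 0], [-1.5, 0.4, 0], 1], [[0, 0, 0], [-4.5, 1.3, 0], 1], [[0, 0, 0], [-8.5, 2.4, 0], 1], [[0, 0, 0], [-12.5, 3.5, 0], 1], [[0, 0, 0], [-16.5, 4.7, 0], 1], [[0, 0, 0], [-20.5, 5.8, 0], 1], [[0, 0, 0], [-24.5, 6.9, 0], 1], [[0, 0, 0], [-28.5, 8.1, 0], 1], [[0, 0, 0], [-32.5, 9.2, 0], 1], [[0, 0, 0], [-36.5, 10.3, 0], 1], [[0, 0, 0], [-40.5, 11.5, 0], 1], [[0, 0, 0], [-44, 12.5, 0], 1], [[0, 0, 0], [-45.8, 13, 0], 1], [[0, 0, 0], [-46.2, 13.1, 2], 1], [[0, 0, 0], [-46.2, 13.1, 4], 1], [[0, 0, 0], [-46.2, 13.1, 6], 1], [[0, 0, 0], [-46.2, 13.1, 6.7], 1], [[0, 0, 0], [-46.2, 13.1, 6.7], 1], [[0, 0, 0], [-46.2, 13.1, 6.7], 1]])

```text
time: 43.75
tool_pos: [0.5494, -0.1159, 0.119]
tool_rot: [0.0, 0.714, 0.7, 0.0]
contact_force: [0.5, 0.7, -0.9]
gripper_width: 0.307
grasp_force: 59.0
```

```bash
python3 - <<'E'
from h import *
s=st(); T=s["tool_pos"]; b=np.array([T[0]+.0005,T[1]-.001,T[2]-.0506]); print("base J",toJ(b).round(4))
p=manip.grab_frame("scene");q=manip.grab_frame("side"); bands(("blue",),p=p,q=q)
pts(p,["bar_blue_mid","finial_blue_mid"]); pts(q,["bar_blue_mid","finial_blue_mid"])
E
```

```text
t 43.75 tool [ 0.5494 -0.1159  0.119 ] J [-0.0006 -0.0584  0.119 ] rot [0.    0.714 0.7   0.   ] F [ 0.51  0.67 -0.94] w 0.307 g 59.0
base J [-0.0001 -0.0594  0.0684]
blue scene [(np.float64(-0.189), np.int32(25)), (np.float64(0.045), np.int32(52))] side [(np.float64(-0.18), np.int32(70)), (np.float64(0.057), np.int32(52))]
   rear [ 0.0006 -0.1819  0.0538]
   front [-0.0006  0.0524  0.0541]
bar_blue_mid 0.95 [ 0.5446 -0.1217  0.0522]
finial_blue_mid 0.44 [ 0.5472 -0.1183  0.1013]
bar_blue_mid 0.75 [ 0.5502 -0.1224  0.0436]
finial_blue_mid 0.71 [ 3.620e-01 -3.542e-01  2.000e-04]
finial_blue_mid 0.42 [ 0.5499 -0.1177  0.1036]
```

The bar readings have drifted about 2 mm in -y. I'll check whether the camera view or the bars are shifting.

```bash
python3 - <<'E'
from h import *
g=lambda im: cv2.cvtColor(im,cv2.COLOR_BGR2GRAY).astype(np.float32)
for n,f0,patches in (("scene","s3",{"jig-x":(195,145,60,30),"pot":(105,140,50,70),"tile":(185,235,80,50),"brush":(130,212,70,30)}),("side","side0",{"jigback":(240,255,60,60),"pot":(365,185,40,70),"brush":(308,178,60,28),"ledgecorner":(198,180,40,40)})):
    p=manip.grab_frame(n); a=g(cv2.imread(f"pics/{f0}.png")); b=g(p["image"][:,:,::-1].copy())
    for k,(x,y,w_,h_) in patches.items():
        A=a[y:y+h_,x:x+w_].copy();B=b[y:y+h_,x:x+w_].copy()
        d,r=cv2.phaseCorrelate(A,B,cv2.createHanningWindow((w_,h_),cv2.CV_32F)); print(n,k,np.round(d,2),round(r,2))
    if n=="side": bands(("blue","orange"),q=p)
E
```

```text
scene jig-x [0.36 0.83] 0.29
scene pot [-0.11  0.07] 0.91
scene tile [-0.23  0.21] 0.63
scene brush [-0.06  0.09] 0.96
side jigback [-0.07  0.26] 0.66
side pot [0.04 0.12] 0.97
side brush [ 0.07 -0.07] 0.97
side ledgecorner [0.09 0.  ] 1.04
blue scene [(np.float64(-0.19), np.int32(27)), (np.float64(0.045), np.int32(53))] side [(np.float64(-0.18), np.int32(70)), (np.float64(0.057), np.int32(52))]
   rear [ 0.0008 -0.1821  0.0538]
   front [-0.0005  0.0523  0.0541]
orange scene [(np.float64(-0.214), np.int32(22)), (np.float64(0.024), np.int32(60))] side [(np.float64(-0.204), np.int32(76))]
   rear [ 0.0773 -0.2063  0.0528]
```

The cameras are steady, so the bars creep slowly (about 0.2 mm/s). I'll shift 2 mm to follow and lower.

Emit:
apply_moves(moves=[[[0, 0, 0], [-0.2, 0, 0.4], 1], [[0, 0, 0], [-0.2, 0, 0.75], 1], [[0, 0, 0], [-0.2, 0, 0.9], 1], [[0, 0, 0], [-0.2, 0, 0.95], 1], [[0, 0, 0], [-0.2, 0, 1.0], 1], [[0, 0, 0], [-0.2, 0, 1.0], 1], [[0, 0, 0], [-0.2, 0, 1.0], 1]])

```text
time: 44.9
tool_pos: [0.5491, -0.118, 0.1086]
tool_rot: [0.0, 0.714, 0.7, -0.0]
contact_force: [-2.2, -0.9, 2.6]
gripper_width: 0.306
grasp_force: 59.5
```

Emit:
apply_moves(moves=[[[0, 0, 0], [0, 0, 0.05], 1], [[0, 0, 0], [0, 0, 0.05], 1], [[0, 0, 0], [0, 0, 0.05], 1]])

```text
time: 45.2
tool_pos: [0.5494, -0.1181, 0.1086]
tool_rot: [0.0, 0.714, 0.7, -0.0]
contact_force: [-2.9, 0.1, 5.7]
gripper_width: 0.308
grasp_force: 59.7
```

Emit:
apply_moves(moves=[[[0, 0, 0], [0, 0, -0.04], 1], [[0, 0, 0], [0, 0, -0.04], 0.38], [[0, 0, 0], [0, 0, -0.04], 0.34], [[0, 0, 0], [0, 0, -0.04], 0.3], [[0, 0, 0], [0, 0, -0.04], 0.25], [[0, 0, 0], [0, 0, -0.04], 0.18], [[0, 0, 0], [0, 0, -0.04], 0.1], [[0, 0, 0], [0, 0, -0.04], 0], [[0, 0, 0], [0, 0, -0.04], -0.1], [[0, 0, 0], [0, 0, -0.04], -0.1], [[0, 0, 0], [0, 0, -1], -0.1], [[0, 0, 0], [0, 0, -2.5], -0.1], [[0, 0, 0], [0, 0, -5], -0.1], [[0, 0, 0], [0, 0, -9], -0.1], [[0, 0, 0], [3, 0, -11], -0.1], [[0, 0, 0], [7, 0, -12], -0.1], [[0, 0, 0], [12, 0, -12], -0.1], [[0, 0, 0], [17, 0, -12], -0.1], [[0, 0, 0], [20, 0, -12], -0.1], [[0, 0, 0], [20, 0, -12], -0.1]])

```text
time: 47.2
tool_pos: [0.5532, 0.0855, 0.2298]
tool_rot: [0.0, 0.712, 0.702, 0.001]
contact_force: [0.0, -0.9, 0.9]
gripper_width: 0.551
grasp_force: 0.0
```

```bash
python3 - <<'E'
from h import *
s=st(); p=manip.grab_frame("scene");q=manip.grab_frame("side"); bands(p=p,q=q)
for c,n,lim in (("orange",[.6257,-.11],.03),("blue",[.55,-.118],.03)):
    head(c,.11,("scene","side"),near=np.array(n),rad=lim)
pts(q,["finial_orange_mid","finial_blue_mid","stand"])
a=cv2.resize(p["image"][120:260,120:400],(800,400),interpolation=3);cv2.imwrite("pics/fin.png",a[:,:,::-1])
E
```

```text
t 47.2 tool [0.5532 0.0855 0.2298] J [-0.0009  0.143   0.2298] rot [0.    0.712 0.702 0.001] F [ 0.04 -0.86  0.87] w 0.551 g 0.0
blue scene [(np.float64(-0.19), np.int32(26)), (np.float64(0.045), np.int32(56))] side [(np.float64(-0.18), np.int32(71)), (np.float64(0.057), np.int32(53))]
   rear [ 0.0014 -0.1826  0.0534]
   front [-0.0002  0.0517  0.054 ]
orange scene [(np.float64(-0.215), np.int32(23)), (np.float64(0.024), np.int32(65))] side [(np.float64(-0.205), np.int32(75)), (np.float64(0.033), np.int32(60))]
   rear [ 0.0766 -0.2072  0.0534]
   front [0.0738 0.0293 0.0527]
orange scene [198.2 171.5] 67 [ 0.6286 -0.1124  0.11  ]
orange side [307.8 202.3] 104 [ 0.6266 -0.1129  0.11  ]
   tri scene side [ 0.6274 -0.1128  0.1093]
blue scene [214.9 161.6] 55 [ 0.5494 -0.1202  0.11  ]
blue side [288.1 216.5] 95 [ 0.5515 -0.118   0.11  ]
   tri scene side [ 0.5509 -0.1186  0.1111]Traceback (most recent call last):
  File "<stdin>", line 5, in <module>
  File "h.py", line 15, in pts
    for r in manip.spot_point(p,n)[:2]:
             ~~~~~~~~~~~~~~~~^^^^^
ValueError: only the last four pictures can be asked about
```

```bash
python3 - <<'E'
from h import *
p=manip.grab_frame("scene");q=manip.grab_frame("side")
a=cv2.resize(p["image"][125:255,130:390],(520,260),interpolation=3);b=cv2.resize(q["image"][120:290,190:450],(520,340),interpolation=3)
cv2.imwrite("pics/fin.png",np.vstack([a,b])[:,:,::-1])
E
```

```text
(no output)
```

View pics/fin.png

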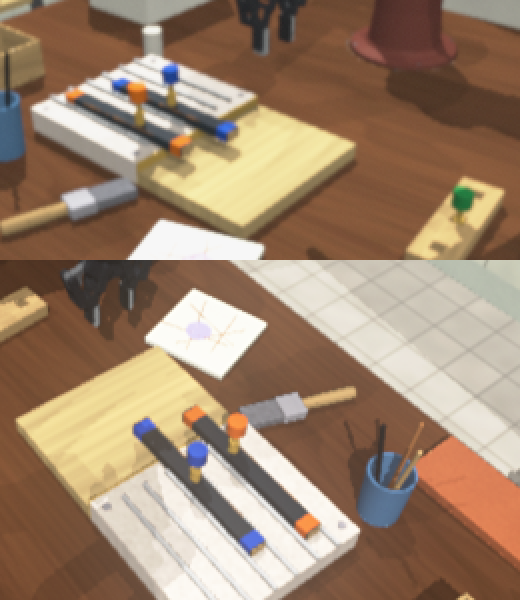

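Both bars lie flat with their matching finials upright: orange at (138,95) and blue at (170,75) in the upper view. Green stays in its stand and the bystanders are untouched. Handing in.

```bash
python3 -c "
from plant import manip
print(manip.job_done())"
```

```text
the job is handed in; nothing more can be done
None
```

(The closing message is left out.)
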